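# Lay the dressing carton down in its taped place on the bedside cart

## Robot

A 7-joint arm with a two-finger parallel gripper is mounted at the origin on the work surface. World frame = base frame: x ahead of the robot, y to its left, z up, the work surface at z = 0. Lengths are in mm, angles in rad, forces in N, time in s.
With the tool pointing down it reaches from about 400 to 850 mm from the base axis. Payload 4.4 kg.
Tool frame: the origin (TCP) lies between the finger pads; the fingertips stand 25 mm ahead of it and the grasp point (between the pads) lies 6 mm ahead of it; z points along the fingers, y is the line along which they close (so a half turn about z gives the same grasp; the last joint's range is limited). The gripper opens to 94 mm and grips with 3 to 60 N. Pads are 16 mm wide; open, the fingers measure 119 mm over their backs; the gripper's body (75 mm by 177 mm) begins 78 mm behind the grasp point.
Start: joints at [1.258, 0.628, 0.038, 1.517, -0.027, 0.996, -0.02], TCP at [158.824, -630.312, 230.478] pointing down, gripper open.
Joint ranges: [-3.06, 3.06], [-0.37, 2.12], [-1.25, 1.32], [0.18, 2.47], [-1.1, 4.24], [0.23, 1.98], [-2.94, 2.94]. Speed limits (rad/s): [2.57, 2.57, 3.14, 3.14, 3.14, 3.14, 3.14].

## Interface

Orientations are given as a rotation vector (axis times angle).
In Python, from plant import r, optics gives the robot as it stands.
- The arm moves only by the tool servo_tool, never from a script. Its argument "plan" is a list of rows, each an object with "offset": the shift along the world's x, y, z in units of 100 mm (1.0 is 100 mm), a list of three; "turn": the turn, a rotation vector about the world's x, y, z in units of 0.5 rad (1.0 is 0.5 rad), a list of three. In form: [{"offset": [x, y, z], "turn": [ax, ay, az]}, ...]. A call has exactly 5 rows; each row shifts and turns the commanded pose from where the row before left it; what a row does not reach is not made up. A row lasts 1/10 s, in which the tool goes at most 50 mm and 8.59 degrees, less where a joint would pass 70% of its speed; a pose out of reach is approached as far as the arm can. A call with a number of a shift or a turn outside -1 to 1 is refused whole. A call with a gripper value outside its range is refused whole. "grip" is the opening, from 0 (shut) to 1 (fully open), set as the call begins (left out, the last holds). The fingers move at their own pace and stop on an object; "squeeze" is the grip in N (left out, the last holds). Time passes only in rows, so rows that do not move let the fingers close, or fill a call up. It gives the time, the measured TCP pose, the force, the opening and the grip force at its end, in the units of the state.
- r.read_state(): the state, without advancing time (a new reading comes with each control period).
- optics.camera(name): name is "scene" or "top" or "wrist"; returns the picture (420x560x3 uint8, blue, green, red); there is no depth.
- optics.get_calibration(name): a dict with "fx", "fy", "cx", "cy" (pixels), "D" ([k1, k2, p1, p2, k3] as OpenCV has them; the pictures are not rectified), "T" (4x4, takes a point from camera to world coordinates). Camera axes: x right, y down, z forward; pixel columns grow to the right and rows downward; lengths in mm; the calibration is good to about 2 mm. A picture is of the moment at which its call begins: read the wrist's pose just before it. get_calibration takes no time and is no camera call; for the wrist camera it gives the pose at the moment of the call.
- r.sign_off(): hands the job in; it is judged then, once.
The state is a dict: "t": time; "qpos": joint angles; "qvel": joint speeds; "effort": joint torques, N m; "eef_pos": TCP position; "orientation": TCP orientation; "wrist_force": force on the tool from outside, world axes, zero at the start; "wrist_torque": the same for the moment, N m; "gripper_width": finger opening in mm; "gripper_force": force on a finger pad.
Only numpy, scipy, OpenCV 4.12 (cv2) and the standard library are available. Lean on these libraries where they do the work, as an engineer would, in place of code of your own. Each camera call takes 0.05 s, during which the arm holds its last target. There are 200 camera calls.

## Task

The bedside cart is about to be wheeled off, so the tall dressing carton standing on end in its yellow taped place must lie down. With the fingertips, first push the black comb out of the taped place, past either long side, then push the carton over near its top so that it falls along the taped place and lies flat on its broad face, wholly within the tape (over the tape itself is fine). Pinch or lift nothing, and leave the jar, the bottle and the other things on the cart where they stand.

Things in the scene. Friction and masses are not known exactly. Their poses are not given: they have to be found in the camera images.
- outline: Taped place: rectangle of flat yellow tape on the grey deck, fixed. Origin at its centre on the deck (z = 0); x runs along the long sides, from the end where the carton stands to the empty end; y runs across. Inside the tape 220 (x) by 135 mm (y); tape 10 mm wide (outer 240 x 155), no thickness to speak of. Its place and direction vary widely.
- carton: Dressing carton: white box, navy band near the top, 50 thick (its x), 90 wide (y), 150 mm tall (z), about 0.16 kg, standing. Origin: centre of its foot. Its x points nearly along the outline's x; it stands over the outline's -x end, centre about 100 mm from the outline's. Pushed towards +x above 100 mm height it tips about its foot edge (falls by itself past 18 degrees) on to the place; pushed low it slides.
- carton_centre (a point): The centre of the carton (75 mm above its foot).
- carton_top (a point): The centre of the carton's top face (150 mm above its foot).
- comb: The black wide-tooth plastic comb lying flat on the deck inside the taped place, 150 mm long (its x), 36 mm wide (its y), 8 mm thick, 30 g; it slides at a light push. Origin at the middle of its underside. It lies roughly along the outline's x axis.
- comb_end_a (a point): Middle of the comb's one end (75 mm along its +x), 4 mm above the deck when it lies flat.
- comb_end_b (a point): Middle of the comb's other end (75 mm along its -x), 4 mm above the deck when it lies flat.
- jar: The lidded white ceramic jar, 82 mm in diameter, 112 mm tall with its knob; it stands beyond one long side of the taped place, not to be disturbed. Origin at the centre of its foot. Jar and pill bottle stand on opposite sides, and which side is which differs.
- pill_bottle: The amber pill bottle with a white cap, 52 mm in diameter, 85 mm tall; it stands beyond the other long side of the taped place, not to be disturbed. Origin at the centre of its foot.
- cup: A blue plastic cup, 70 mm in diameter, 80 mm tall, on the right of the deck, not to be disturbed. Origin at the centre of its foot.
- bandage_roll: A cream bandage roll standing on its flat end, 70 mm in diameter, 50 mm tall, on the right of the deck, not to be disturbed. Origin at the centre of its underside.
- thermometer_case: A teal thermometer case lying flat, 160 x 35 x 22 mm, on the left of the deck, not to be disturbed. Origin at the centre of its underside.
There are look-alikes about, which are no part of the job. What is shaped like the carton but green or orange is not meant. Of the things like the comb, leave any that is turquoise; of the rest the larger one is meant.

How it is judged (in metres and radians):
On the way, in this order (a step that is already met when the one before it is completed fails the run):
1. the comb is pushed out of the taped place past a long side while the carton still stands ((y of each of comb_end_a, comb_end_b in the frame of outline above 0.083 m or y of each of comb_end_a, comb_end_b in the frame of outline below -0.083 m) and angle between carton's own z axis and vertical below 0.15 rad), for 0.2 s.
2. the carton is tipped over and lies flat along the taped place, within the tape (angle between carton's own z axis and vertical between 1.5 and 1.64 rad and height (world z) of carton_centre below 0.031 m and x of carton in the frame of outline between -0.119 and 0.119 m and y of carton in the frame of outline between -0.032 and 0.032 m and x of carton_top in the frame of outline between -0.119 and 0.119 m and y of carton_top in the frame of outline between -0.032 and 0.032 m), for 0.2 s.
At the end, for the whole second after the job is handed in: The carton lies at rest flat on a broad face (within 4 degrees) with no part beyond the tape's outer edge; the whole comb lies past one long side of the taped place (it may overlap the tape, not the field inside it); jar, bottle, cup, roll and case stand upright within 20 mm of where they were (all of step 2 and (y of each of comb_end_a, comb_end_b in the frame of outline above 0.083 m or y of each of comb_end_a, comb_end_b in the frame of outline below -0.083 m) and linear speed of each of carton, comb below 0.01 m/s and distance of each of jar, pill_bottle, cup, bandage_roll, thermometer_case from where it was at the start of the episode below 0.02 m and angle between each of jar, pill_bottle, cup, bandage_roll, thermometer_case's own z axis and vertical below 0.2 rad); the robot touches nothing.
It fails at once if the carton is lifted off the deck (height (world z) of carton_centre above 0.095 m).
It fails at once if the comb is lifted off the deck (height (world z) of comb above 0.025 m).
It fails at once if the carton is pinched or rammed (more than 25 N from the fingers) (contact force between carton and the fingers above 25 N).
It fails at once if the comb is pinched or pressed hard (more than 30 N from the fingers) (contact force between comb and the fingers above 30 N).
It fails at once if the jar, bottle, cup, bandage roll or case is shoved more than 20 mm or knocked over (distance of any of jar, pill_bottle, cup, bandage_roll, thermometer_case from where it was at the start of the episode above 0.02 m or angle between any of jar, pill_bottle, cup, bandage_roll, thermometer_case's own z axis and vertical above 0.3 rad).
It also fails if it takes over 51 s, if anything falls off the work surface, if the arm or the gripper's body presses on something with over 40 N, if the wrist force passes 120 N, or if a joint passes its speed limit or range.

## Working session

There is one attempt and no reset: what is moved stays moved. The work goes in short steps, Python scripts to look and compute and a tool call to move; the robot and the scene stay as the last step left them, time stands still between calls to the robot, and variables do not carry over. Pictures are saved under pics/ and viewed, at most 10 in all, crops included, and the job is handed in when it is done.

Besides the shell and the picture viewer there is one more tool, called after "Call:" by a JSON object that holds its "op" and its "data". servo_tool: Moves the arm, as the interface text tells. Shifts and turns lie within -1 to 1; 1 stands for 100 mm of shift or 0.5 rad of turn. Its arguments: {"type":"object","properties":{"plan":{"type":"array","items":{"type":"object","properties":{"offset":{"type":"array","items":{"type":"number"}},"turn":{"type":"array","items":{"type":"number"}}}}},"grip":{"type":"number"},"squeeze":{"type":"number"}},"required":["plan"]}

```bash
mkdir -p pics
python3 - <<'E'
from plant import r, optics
import cv2,numpy as np
for n in ("top","scene"):
    cv2.imwrite(f"pics/{n}0.png",optics.camera(n))
    c=optics.get_calibration(n); print(n,c['fx'],c['cx'],c['cy'],np.round(c['D'],3),np.round(c['T'],3).tolist())
s=r.read_state(); print(s['t'],s['eef_pos'],s['orientation'],s['wrist_force'],s['gripper_width'])
E
```

```text
top 503.60665730502035 286.1857821506119 208.40559614114358 [0.058 0.    0.    0.    0.   ] [[-0.012, -0.991, 0.132, 411.022], [-1.0, 0.012, 0.001, -21.099], [-0.003, -0.132, -0.991, 1476.805], [0.0, 0.0, 0.0, 1.0]]
scene 401.81500871617095 274.98532283800085 211.69394163758872 [0.04 0.   0.   0.   0.  ] [[-0.679, 0.443, -0.586, 1247.564], [0.734, 0.409, -0.542, 574.248], [-0.0, -0.798, -0.603, 776.15], [0.0, 0.0, 0.0, 1.0]]
0.1 [ 158.68005106 -629.77499267  229.66687944] [-3.11608245e+00 -3.86404991e-01  3.17761321e-04] [-0.07321404  0.68785851  0.44823896] 94.23444340029636
```

View pics/top0.png

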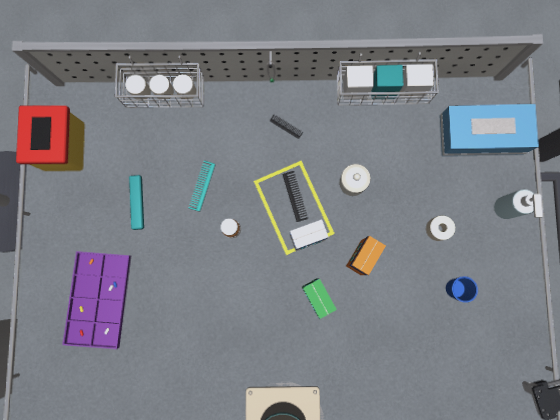

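View pics/scene0.png

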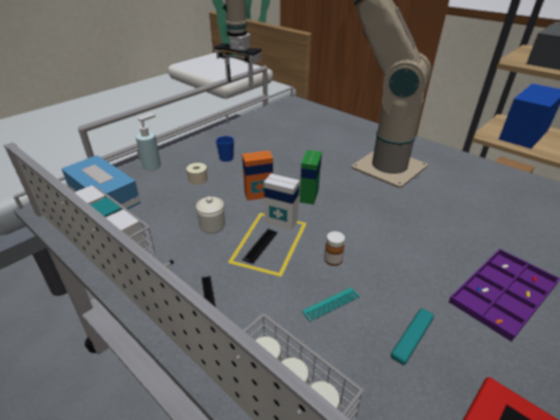

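Comb candidates in the top view are the black one inside the tape (296,196), a small black one (287,126) and a turquoise one (202,186). I choose the one in the tape: it is black and the larger. Carton candidates are white with a navy band (309,234), green (319,298) and orange (368,255), so I choose the white one. The jar is at (356,180) and the bottle at (230,228).

```bash
cat > h.py <<'E'
import cv2,numpy as np
from plant import r,optics
def cast(n,px,z):
    c=optics.get_calibration(n);K=np.array([[c['fx'],0,c['cx']],[0,c['fy'],c['cy']],[0,0,1]])
    p=cv2.undistortPoints(np.float64(px).reshape(-1,1,2),K,np.array(c['D']))[:,0]
    T=np.array(c['T']);d=np.c_[p,np.ones(len(p))]@T[:3,:3].T;o=T[:3,3]
    return o+d*((z-o[2])/d[:,2])[:,None]
def blobs(m,amin=60):
    n,l,s,c=cv2.connectedComponentsWithStats(m.astype(np.uint8)); 
    return [(l==i) for i in range(1,n) if s[i,4]>amin]
def corners(m):
    cs=max(cv2.findContours(m.astype(np.uint8),cv2.RETR_EXTERNAL,cv2.CHAIN_APPROX_NONE)[0],key=cv2.contourArea)
    return cv2.minAreaRect(cs)
E
python3 - <<'E'
from h import *
im=cv2.imread('pics/top0.png'); h=cv2.cvtColor(im,cv2.COLOR_BGR2HSV); H,S,V=cv2.split(h)
y=((H>24)&(H<36)&(S>120)&(V>120)); y[:140]=0;y[260:]=0;y[:,:240]=0;y[:,350:]=0
hull=cv2.convexHull(np.argwhere(y)[:,::-1].astype(np.int32))
q=cv2.approxPolyN(hull,4,ensure_convex=True).reshape(-1,2); print('tape px',q.tolist())
P=cast('top',q,0);print(np.round(P),[round(np.linalg.norm(P[i]-P[i-1])) for i in range(4)])
roi=np.zeros_like(y);cv2r=np.zeros(y.shape,np.uint8);cv2.fillConvexPoly(cv2r,q,1)
d=(V<60)&(cv2r>0)
for b in blobs(d,30):
    R=corners(b);bp=cv2.boxPoints(R);w=cast('top',bp,6);print('dark',b.sum(),np.round(R[0]),np.round(w[:,:2]).tolist())
w=(V>170)&(S<50)
for b in blobs(w,60):
    R=corners(b)
    if 200<R[0][0]<460 and R[0][1]>140:
        print('white',b.sum(),R,np.round(cast('top',cv2.boxPoints(R),150)[:,:2]).tolist(),np.round(cast('top',[R[0]],100)[0,:2]))
cv2.imwrite('pics/crop0.png',cv2.resize(im[150:265,210:390],None,fx=4,fy=4,interpolation=cv2.INTER_CUBIC))
E
```

```text
tape px [[286, 254], [254, 181], [301, 160], [334, 233]]
[[ 473.  -18.    0.]
 [ 691.   75.    0.]
 [ 753.  -66.    0.]
 [ 532. -159.    0.]] [154, 237, 154, 239]
dark 180 [292. 197.] [[703.0, 4.0], [714.0, -23.0], [577.0, -78.0], [566.0, -52.0]]
white 630 ((355.5, 177.5), (27.0, 27.0), 90.0) [[706.0, -171.0], [704.0, -244.0], [631.0, -241.0], [632.0, -169.0]] [ 678. -213.]
white 413 ((442.0, 227.5), (23.0, 24.0), 90.0) [[562.0, -399.0], [561.0, -462.0], [501.0, -458.0], [501.0, -396.0]] [ 536. -444.]
white 216 ((228.0, 226.5), (15.0, 16.0), 90.0) [[561.0, 156.0], [560.0, 113.0], [521.0, 113.0], [521.0, 155.0]] [546. 140.]
white 650 ((308.8905029296875, 233.4488983154297), (18.881301879882812, 34.516048431396484), 70.01689147949219) [[528.0, -28.0], [558.0, -114.0], [511.0, -130.0], [481.0, -44.0]] [524. -81.]
white 1743 ((282.5, 403.0), (32.0, 73.0), 90.0) [[134.0, 87.0], [132.0, -97.0], [56.0, -95.0], [59.0, 87.0]] [83. -4.]
```

View pics/crop0.png

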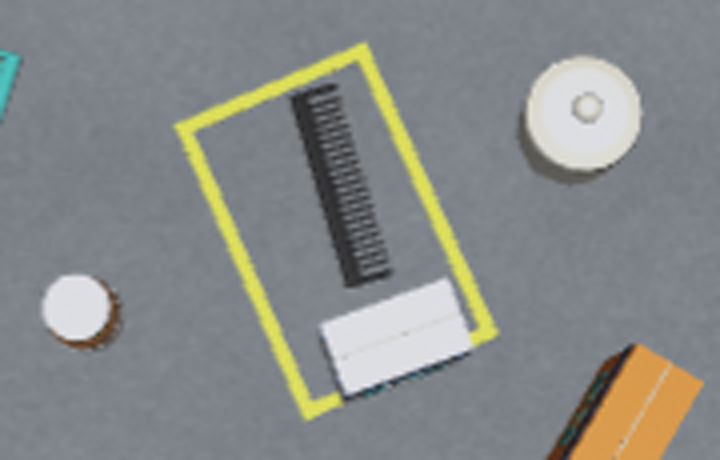

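The crop shows the black comb lying in the tape, spine towards the bottle side (+y), with the white carton (navy band in the scene view) standing at the near end. Its comb corners are at about (290,95), (336,86), (392,272) and (346,288).

Run:
```python
from h import *
c=np.array([612,-42.]);a=np.radians(22.97);R=np.array([[np.cos(a),-np.sin(a)],[np.sin(a),np.cos(a)]])
f=lambda p:np.round((np.array(p)[:,:2]-c)@R,0).tolist()
cr=np.array([(290,95),(336,86),(392,272),(346,288)])/4+[210-.4,150-.4]
print('comb',f(cast('top',cr,8)))
print('jar',f(cast('top',[(355.5,178)],105)),'bottle',f(cast('top',[(228,226.5)],85)))
print('carton',f([[528,-28],[558,-114],[511,-130],[481,-44]]))
im=cv2.imread('pics/top0.png');H,S,V=cv2.split(cv2.cvtColor(im,cv2.COLOR_BGR2HSV))
for n,lo,hi in(('green',50,75),('orange',8,20)):
    m=(H>lo)&(H<hi)&(S>120);m[:,:280]=0;m[:230]=0;m[:,420:]=0
    bp=cv2.boxPoints(corners(m));w=cast('top',bp,150);print(n,np.round(w[:,:2]).tolist(),f(w))
for p in [(20,-60),(35,-60),(35,74),(-160,0)]: print(p,np.round(c+R@np.array(p)))
```

```text
comb [[104.0, -8.0], [97.0, -42.0], [-47.0, -24.0], [-44.0, 12.0]]
jar [[-8.0, -182.0]] bottle [[12.0, 195.0]]
carton [[-72.0, 46.0], [-78.0, -45.0], [-127.0, -42.0], [-121.0, 49.0]]
green [[382.0, -58.0], [392.0, -77.0], [312.0, -120.0], [302.0, -101.0]] [[-218.0, 75.0], [-216.0, 53.0], [-307.0, 45.0], [-308.0, 67.0]]
orange [[441.0, -179.0], [519.0, -227.0], [487.0, -279.0], [410.0, -231.0]] [[-211.0, -59.0], [-158.0, -134.0], [-208.0, -170.0], [-260.0, -95.0]]
(20, -60) [654. -89.]
(35, -60) [668. -84.]
(35, 74) [615.  40.]
(-160, 0) [ 465. -104.]
```

Call:
{"op": "servo_tool", "data": {"plan": [{"offset":[0.25,0.27,0],"turn":[0,0,0.17]},{"offset":[0.25,0.27,0],"turn":[0,0,0.17]},{"offset":[0.25,0.27,0],"turn":[0,0,0.17]},{"offset":[0.25,0.27,0],"turn":[0,0,0.17]},{"offset":[0.25,0.27,0],"turn":[0,0,0.17]}], "grip": 1}}

```text
t: 0.6
eef_pos: [284.5, -493.9, 230.2]
orientation: [-2.964, -1.04, 0.0]
wrist_force: [-0.6, -0.4, -0.2]
gripper_width: 94.1
gripper_force: 0.0
```

Call:
{"op": "servo_tool", "data": {"plan": [{"offset":[0.25,0.27,0],"turn":[0,0,0.17]},{"offset":[0.25,0.27,0],"turn":[0,0,0.17]},{"offset":[0.25,0.27,0],"turn":[0,0,0.17]},{"offset":[0.25,0.27,0],"turn":[0,0,0.17]},{"offset":[0.25,0.27,0],"turn":[0,0,0.17]}]}}

```text
t: 1.1
eef_pos: [409.4, -359.0, 230.2]
orientation: [-2.678, -1.642, 0.0]
wrist_force: [0.8, -0.4, 1.1]
gripper_width: 94.3
gripper_force: 0.0
```

Call:
{"op": "servo_tool", "data": {"plan": [{"offset":[0.25,0.27,0],"turn":[0,0,0.17]},{"offset":[0.25,0.27,0],"turn":[0,0,0.17]},{"offset":[0.25,0.27,0],"turn":[0,0,0.17]},{"offset":[0.25,0.27,0],"turn":[0,0,0.17]},{"offset":[0.25,0.27,0],"turn":[0,0,0.17]}]}}

```text
t: 1.6
eef_pos: [534.4, -224.1, 230.2]
orientation: [-2.271, -2.17, 0.001]
wrist_force: [0.4, -0.2, 1.5]
gripper_width: 94.2
gripper_force: 0.0
```

Call:
{"op": "servo_tool", "data": {"plan": [{"offset":[0.25,0.27,0],"turn":[0,0,0.17]},{"offset":[0.25,0.27,0],"turn":[0,0,0.17]},{"offset":[0.25,0.27,0],"turn":[0,0,0.17]},{"offset":[0.25,0.27,0],"turn":[0,0,0.17]},{"offset":[0.25,0.27,0],"turn":[0,0,0.17]}]}}

```text
t: 2.1
eef_pos: [659.4, -89.3, 230.0]
orientation: [-1.762, -2.6, 0.001]
wrist_force: [0.4, -0.7, -0.7]
gripper_width: 94.1
gripper_force: 0.0
```

Call:
{"op": "servo_tool", "data": {"plan": [{"offset":[0.1,0.02,-0.2],"turn":[0,0,0.04]},{"offset":[0,0,-0.4],"turn":[0,0,0]},{"offset":[0,0,-0.4],"turn":[0,0,0]},{"offset":[0,0,-0.3],"turn":[0,0,0]},{"offset":[0,0,-0.1],"turn":[0,0,0]}]}}

```text
t: 2.6
eef_pos: [666.0, -88.4, 86.4]
orientation: [-1.737, -2.61, 0.006]
wrist_force: [0.7, 0.6, -0.0]
gripper_width: 93.9
gripper_force: 0.0
```

Run:
```python
from h import *
t=optics.camera('top')[140:270,200:400]; w=optics.camera('wrist')
cv2.imwrite('pics/a.png',np.hstack([cv2.resize(t,(400,260)),cv2.resize(w,(400,300))[20:280]]))
```

```text
(no output)
```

View pics/a.png

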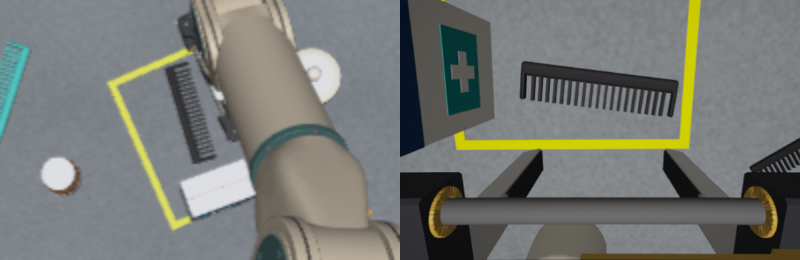

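The wrist view shows the open fingers over the -y tape line, with the comb (520-678, 60-115) lying ahead between them and the carton well clear to the left. I lower to the deck next.

Call:
{"op": "servo_tool", "data": {"plan": [{"offset":[0.02,0,-0.2],"turn":[0,0,0]},{"offset":[0,0,-0.2],"turn":[0,0,0]},{"offset":[0,0,-0.1],"turn":[0,0,0]},{"offset":[0,0,-0.03],"turn":[0,0,0]},{"offset":[0,0,0],"turn":[0,0,0]}]}}

```text
t: 3.2
eef_pos: [671.4, -88.3, 38.4]
orientation: [1.741, 2.614, 0.001]
wrist_force: [-0.2, 0.1, 0.0]
gripper_width: 94.2
gripper_force: 0.0
```

Call:
{"op": "servo_tool", "data": {"plan": [{"offset":[0,0,-0.05],"turn":[0,0,0]},{"offset":[0,0,-0.045],"turn":[0,0,0]},{"offset":[-0.02,0.046,0],"turn":[0,0,0]},{"offset":[-0.02,0.046,0],"turn":[0,0,0]},{"offset":[-0.02,0.046,0],"turn":[0,0,0]}]}}

```text
t: 3.7
eef_pos: [664.7, -73.7, 28.2]
orientation: [-1.741, -2.615, -0.001]
wrist_force: [-0.1, 0.2, -0.6]
gripper_width: 94.2
gripper_force: 0.0
```

Call:
{"op": "servo_tool", "data": {"plan": [{"offset":[-0.04,0.092,0],"turn":[0,0,0]},{"offset":[-0.04,0.092,0],"turn":[0,0,0]},{"offset":[-0.04,0.092,0],"turn":[0,0,0]},{"offset":[-0.04,0.092,0],"turn":[0,0,0]},{"offset":[-0.04,0.092,0],"turn":[0,0,0]}]}}

```text
t: 4.2
eef_pos: [644.5, -27.5, 28.1]
orientation: [1.74, 2.615, 0.0]
wrist_force: [0.0, -1.0, 0.1]
gripper_width: 94.0
gripper_force: 0.2
```

Call:
{"op": "servo_tool", "data": {"plan": [{"offset":[-0.04,0.092,0],"turn":[0,0,0]},{"offset":[-0.04,0.092,0],"turn":[0,0,0]},{"offset":[-0.04,0.092,0],"turn":[0,0,0]},{"offset":[-0.04,0.092,0],"turn":[0,0,0]},{"offset":[-0.04,0.092,0],"turn":[0,0,0]}]}}

```text
t: 4.7
eef_pos: [624.5, 18.2, 28.0]
orientation: [1.741, 2.615, 0.0]
wrist_force: [-0.2, 0.4, -0.2]
gripper_width: 94.2
gripper_force: 0.2
```

Call:
{"op": "servo_tool", "data": {"plan": [{"offset":[-0.04,0.092,0],"turn":[0,0,0]},{"offset":[-0.03,0.07,0],"turn":[0,0,0]},{"offset":[-0.02,0.046,0],"turn":[0,0,0]},{"offset":[-0.01,0.023,0],"turn":[0,0,0]},{"offset":[0,0,0],"turn":[0,0,0]}]}}

```text
t: 5.2
eef_pos: [614.7, 40.9, 27.9]
orientation: [-1.741, -2.615, -0.0]
wrist_force: [0.5, -0.2, -0.9]
gripper_width: 94.1
gripper_force: 0.0
```

Run:
```python
from h import *
s=r.read_state();print(s['eef_pos'],s['wrist_force'])
t=optics.camera('top');cv2.imwrite('pics/top1.png',t);w=optics.camera('wrist')
cv2.imwrite('pics/b.png',np.hstack([cv2.resize(t[140:270,200:400],(400,260)),cv2.resize(w,(400,300))[20:280]]))
```

```text
[614.73029248  40.86303712  27.9476812 ] [ 0.51166205 -0.24952576 -0.93983433]
```

View pics/b.png

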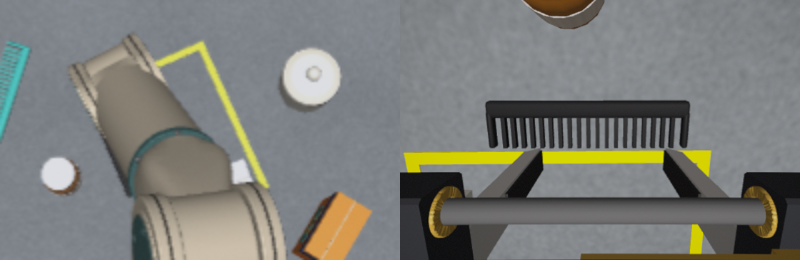

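The wrist view shows the comb square and just outside the yellow line, teeth at its outer edge (about y 150), with the bottle well beyond. I back off, rise and go behind the carton.

Call:
{"op": "servo_tool", "data": {"plan": [{"offset":[0.04,-0.09,0],"turn":[0,0,0]},{"offset":[0,0,0.45],"turn":[0,0,0]},{"offset":[0,0,0.45],"turn":[0,0,0]},{"offset":[0,0,0.45],"turn":[0,0,0]},{"offset":[0,0,0.45],"turn":[0,0,0]}], "grip": 1}}

```text
t: 5.8
eef_pos: [618.9, 30.1, 209.8]
orientation: [1.743, 2.614, -0.0]
wrist_force: [1.8, 0.4, -0.4]
gripper_width: 93.7
gripper_force: 0.0
```

Call:
{"op": "servo_tool", "data": {"plan": [{"offset":[0,0,0.25],"turn":[0,0,0]},{"offset":[-0.37,-0.33,0],"turn":[0,0,0]},{"offset":[-0.37,-0.33,0],"turn":[0,0,0]},{"offset":[-0.37,-0.33,0],"turn":[0,0,0]},{"offset":[-0.37,-0.33,0],"turn":[0,0,0]}], "grip": 0}}

```text
t: 6.3
eef_pos: [469.3, -102.7, 233.2]
orientation: [1.742, 2.613, -0.001]
wrist_force: [0.6, -0.8, 0.9]
gripper_width: 57.5
gripper_force: 0.0
```

Call:
{"op": "servo_tool", "data": {"plan": [{"offset":[0,0,0],"turn":[0,0,0]},{"offset":[0,0,0],"turn":[0,0,0]},{"offset":[0,0,0],"turn":[0,0,0]},{"offset":[0,0,0],"turn":[0,0,0]},{"offset":[0,0,0],"turn":[0,0,0]}]}}

```text
t: 6.8
eef_pos: [471.7, -99.4, 232.9]
orientation: [-1.738, -2.617, -0.001]
wrist_force: [-1.1, 1.2, -0.3]
gripper_width: 17.6
gripper_force: 0.0
```

Run:
```python
from h import *
t=optics.camera('top');w=optics.camera('wrist');s=optics.camera('scene')
cv2.imwrite('pics/c.png',np.hstack([cv2.resize(s[140:300,200:400],(400,320)),cv2.resize(w,(400,320))]))
```

```text
(no output)
```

View pics/c.png

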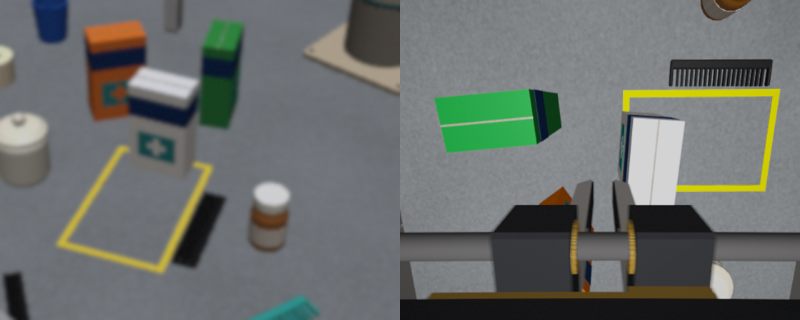

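The scene view shows the carton standing and the black comb lying outside the tape on the bottle side. In the wrist view the fingers are just behind the carton's back edge (628,120). I back off a little more while lowering to push height.

Call:
{"op": "servo_tool", "data": {"plan": [{"offset":[-0.09,-0.04,0],"turn":[0,0,0]},{"offset":[0,0,0],"turn":[0,0,0]},{"offset":[0,0,-0.25],"turn":[0,0,0]},{"offset":[0,0,-0.25],"turn":[0,0,0]},{"offset":[0,0,-0.2],"turn":[0,0,0]}]}}

```text
t: 7.45
eef_pos: [461.3, -104.7, 162.1]
orientation: [-1.742, -2.614, 0.0]
wrist_force: [0.5, -0.9, -0.2]
gripper_width: 0.5
gripper_force: 0.0
```

Call:
{"op": "servo_tool", "data": {"plan": [{"offset":[0.046,0.02,0],"turn":[0,0,0]},{"offset":[0.046,0.02,0],"turn":[0,0,0]},{"offset":[0.046,0.02,0],"turn":[0,0,0]},{"offset":[0.046,0.02,0],"turn":[0,0,0]},{"offset":[0.046,0.02,0],"turn":[0,0,0]}]}}

```text
t: 7.95
eef_pos: [485.8, -94.3, 163.8]
orientation: [1.74, 2.614, 0.001]
wrist_force: [-0.3, 0.1, 0.4]
gripper_width: 0.6
gripper_force: 0.2
```

Call:
{"op": "servo_tool", "data": {"plan": [{"offset":[0.046,0.02,0],"turn":[0,0,0]},{"offset":[0.046,0.02,0],"turn":[0,0,0]},{"offset":[0.046,0.02,0],"turn":[0,0,0]},{"offset":[0.046,0.02,0],"turn":[0,0,0]},{"offset":[0,0,0],"turn":[0,0,0]}]}}

```text
t: 8.45
eef_pos: [504.1, -85.9, 163.0]
orientation: [1.74, 2.615, 0.001]
wrist_force: [-0.7, 0.2, 0.4]
gripper_width: 0.2
gripper_force: 0.1
```

Run:
```python
from h import *
w=optics.camera('wrist');s=optics.camera('scene')
cv2.imwrite('pics/d.png',np.hstack([cv2.resize(s[140:300,200:400],(400,320)),cv2.resize(w,(400,320))]))
```

```text
(no output)
```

View pics/d.png

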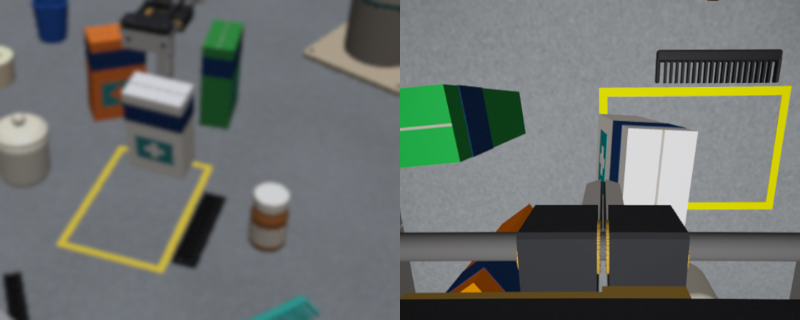

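The scene view shows the carton beginning to tilt with its foot in place. I keep pushing.

Call:
{"op": "servo_tool", "data": {"plan": [{"offset":[0.046,0.02,0],"turn":[0,0,0]},{"offset":[0.046,0.02,0],"turn":[0,0,0]},{"offset":[0.046,0.02,0],"turn":[0,0,0]},{"offset":[0.046,0.02,0],"turn":[0,0,0]},{"offset":[0.046,0.02,0],"turn":[0,0,0]}]}}

```text
t: 9.05
eef_pos: [526.8, -76.2, 163.0]
orientation: [1.741, 2.615, 0.0]
wrist_force: [-0.1, 0.7, -0.9]
gripper_width: 0.1
gripper_force: 0.0
```

Call:
{"op": "servo_tool", "data": {"plan": [{"offset":[0.046,0.02,0],"turn":[0,0,0]},{"offset":[0.046,0.02,0],"turn":[0,0,0]},{"offset":[0,0,0],"turn":[0,0,0]},{"offset":[0,0,0],"turn":[0,0,0]},{"offset":[0,0,0],"turn":[0,0,0]}]}}

```text
t: 9.55
eef_pos: [535.1, -72.6, 162.9]
orientation: [-1.741, -2.615, 0.0]
wrist_force: [0.3, -0.8, -0.2]
gripper_width: 0.4
gripper_force: 0.0
```

Run:
```python
from h import *
w=optics.camera('wrist');s=optics.camera('scene')
cv2.imwrite('pics/e.png',np.hstack([cv2.resize(s[140:300,200:400],(400,320)),cv2.resize(w,(400,320))]))
```

```text
(no output)
```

View pics/e.png

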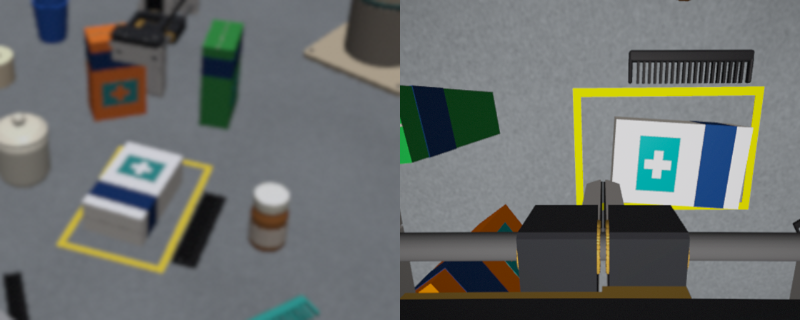

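The carton lies flat with its navy band towards +x. I move the arm away and measure its margins.

Call:
{"op": "servo_tool", "data": {"plan": [{"offset":[0,0,0.4],"turn":[0,0,0]},{"offset":[0,0,0.4],"turn":[0,0,0]},{"offset":[0,-0.45,0],"turn":[0,0,0]},{"offset":[0,-0.45,0],"turn":[0,0,0]},{"offset":[0,-0.45,0],"turn":[0,0,0]}]}}

```text
t: 10.15
eef_pos: [535.3, -209.0, 243.7]
orientation: [1.739, 2.615, -0.0]
wrist_force: [0.7, -0.1, 0.6]
gripper_width: 0.7
gripper_force: 0.0
```

Call:
{"op": "servo_tool", "data": {"plan": [{"offset":[-0.2,-0.4,0],"turn":[0,0,0]},{"offset":[-0.2,-0.4,0],"turn":[0,0,0]},{"offset":[-0.2,-0.4,0],"turn":[0,0,0]},{"offset":[-0.2,-0.4,0],"turn":[0,0,0]},{"offset":[0,0,0],"turn":[0,0,0]}]}}

```text
t: 10.65
eef_pos: [450.2, -375.1, 242.3]
orientation: [-1.756, -2.604, 0.008]
wrist_force: [-0.6, 0.0, -0.2]
gripper_width: 0.3
gripper_force: 0.0
```

Run:
```python
from h import *
im=optics.camera('top');cv2.imwrite('pics/top2.png',im)
c=np.array([612,-42.]);a=np.radians(22.97);R=np.array([[np.cos(a),-np.sin(a)],[np.sin(a),np.cos(a)]])
f=lambda p:np.round((np.array(p)[:,:2]-c)@R,0).tolist()
H,S,V=cv2.split(cv2.cvtColor(im,cv2.COLOR_BGR2HSV))
sub=np.zeros(V.shape,bool);sub[150:260,240:345]=1
m=sub&(((V>165)&(S<60)))
b=max(blobs(m),key=lambda b:b.sum())
nav=sub&(H>100)&(H<130)&(S>100)
m=b|nav
m=cv2.morphologyEx(m.astype(np.uint8),cv2.MORPH_CLOSE,np.ones((9,9)))
rc=corners(m);print(rc,f(cast('top',cv2.boxPoints(rc),50)))
d=(V<60);d[:150]=0;d[240:]=0;d[:,:240]=0;d[:,310:]=0
for q in blobs(d,60):rc=corners(q);print('dark',q.sum(),rc[0],f(cast('top',cv2.boxPoints(rc),6)))
cv2.imwrite('pics/f.png',cv2.resize(im[140:270,200:400],(800,520),interpolation=cv2.INTER_CUBIC))
```

```text
((295.9014892578125, 205.35400390625), (45.537261962890625, 32.380157470703125), 70.01689147949219) [[63.0, 38.0], [58.0, -55.0], [-73.0, -46.0], [-67.0, 46.0]]
dark 174 (256.4156494140625, 214.5382843017578) [[93.0, 133.0], [97.0, 105.0], [-49.0, 87.0], [-52.0, 115.0]]
```

View pics/f.png

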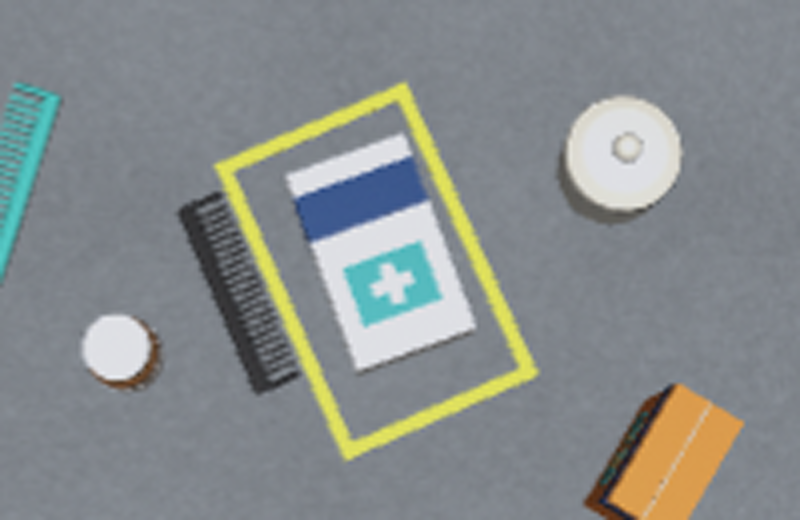

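The top view shows the carton flat, well inside the tape, and the comb outside it along the bottle side. The jar and bottle are where they were, so I hand in.

```bash
python3 -c "
from plant import r
print(r.sign_off())"
```

```text
the job is handed in; nothing more can be done
None
```

The job is handed in at about 11 s of the 51 s allowed. By the last pictures, the comb is outside the tape on the bottle side and the carton lies flat within it, but `sign_off()` returned no verdict.

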